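# Shut the film reel away in the light-tight box

## Task

Shut the film reel away in the light-tight box: swing the drop bar that locks the sliding lid up and over until it rests at its stop, slide the lid fully open, and stand the reel flat on the floor of the open compartment. Then slide the lid fully shut and lower the drop bar all the way down so that the lid is locked again. Leave the tape roll, the small tank and the beaker where they stand.

Things in the scene. Friction and masses are not known exactly. Their poses are not given: they have to be found in the camera images.
- box_floor (a point): Centre of the compartment's floor in the fixed grey box, 8 mm above the worktop. Axes are the box's: z up, y along its length, the way the lid opens, x across. Compartment 120 mm (x) by 150 mm (y), 54 mm deep, walls to 62 mm above the worktop. Box 156 mm wide, from y = -83 to +243 mm, with rails at x = -73 and +73 mm rising to 76 mm; the lid opens over its closed half
- lid_fin (a point): Centre of the upright steel pull fin in the middle of the black sliding lid: 70 mm along box x, 14 mm thick along box y, from 72 to 107 mm above the worktop. The lid is 132 (x) by 160 (y) by 10 mm, its top 72 mm above the worktop; push or pull the fin along box +y to open
- lid (a joint): Travel of the sliding lid along box +y, m: 0 shut, 0.150 open at its stop. Friction about 1.5 N, stays where left. While the drop bar is down it blocks the lid's steel lug, so the lid cannot open
- lug (a point): Centre of the steel lug on the lid's corner, 25 (x) by 14 (y) mm, from 72 to 102 mm above the worktop. Shut, it stands 6 mm behind the lowered drop bar; unless the lid is shut to within 5 mm the bar comes down on top of it and cannot go fully down
- bar_hinge (a point): Hinge point of the steel drop bar, over the box's -x rail, 94 mm above the worktop; the hinge axis runs along box y. Axes are the box's
- bar_grip (a point): Grip point near the free end of the steel drop bar, 100 mm from the hinge, mid-section. The bar is 16 mm wide (along box y), 12 mm thick, 19 mm at its round end 112 mm from the hinge. Down, it lies level along box +x, 94 mm above the worktop, 16 mm clear over the lid's level. Pinched across its width it turns between the fingers as they follow the arc
- bar (a joint): Angle of the drop bar, rad: 0 down (locking), pi/2 upright, 2.0 at its stop leaning over to box -x, where it rests by its own 0.12 kg weight; let go below about 1.5 it falls back down
- reel_mid (a point): Centre, half-way up, of the steel-wire film reel: two wire spirals, 66 mm in diameter, 40 mm high, axis z upright, about 0.07 kg. Stands loose on the worktop to the right of the box; it and the tape roll may stand in each other's place
- tape: Bystander: roll of cream tape lying flat, 96 mm in diameter, 24 mm high, origin under its centre
- small_tank: Bystander: small steel developing tank with a cap, 70 mm in diameter, 91 mm high, behind the box; origin under its centre
- beaker: Bystander: clear beaker, 71 mm in diameter, 88 mm high, left of the box; origin under its centre
Things that resemble listed ones, but are neither listed nor needed, are in the scene too. What is shaped like the part that bears reel_mid but orange or yellow is not meant.

How it is judged:
On the way, in this order (a step that is already met when the one before it is completed fails the run):
1. the drop bar is swung up and over (beyond 1.7 rad) with the lid still shut (value of joint bar above 1.7 rad and value of joint lid below 0.008 m), for 0.2 s.
2. the lid is open (at least 130 of its 150 mm) (value of joint lid above 0.13 m), for 0.2 s.
3. the reel stands flat on the compartment's floor, let go (horizontal distance between reel_mid and box_floor below 0.055 m and z of reel_mid in the frame of box_floor below 0.024 m and angle between reel_mid's own z axis and vertical below 0.12 rad and contact force between the fingers and reel below 0.2 N), for 0.2 s.
4. the lid is shut again (within 6 mm) (value of joint lid below 0.006 m), for 0.2 s.
5. the drop bar is down again (below 0.08 rad) (value of joint bar below 0.08 rad), for 0.2 s.
At the end, for the whole second after the job is handed in: The reel stands flat (within 0.12 rad) and at rest on the compartment's floor, the lid is shut to within 6 mm and the drop bar is down to within 0.08 rad (value of joint lid below 0.006 m and value of joint bar below 0.08 rad and horizontal distance between reel_mid and box_floor below 0.055 m and z of reel_mid in the frame of box_floor below 0.024 m and angle between reel_mid's own z axis and vertical below 0.12 rad and linear speed of reel below 0.02 m/s); the robot touches nothing.
It fails at once if the tape roll, the small tank or the beaker is moved by more than 30 mm (distance of any of tape, small_tank, beaker from where it was at the start of the episode above 0.03 m).
It also fails if it takes over 72 s, if anything falls off the work surface, if the arm or the gripper's body presses on something with over 40 N, if the wrist force passes 120 N, or if a joint passes its speed limit or range.

## Robot

A 6-joint arm with a two-finger parallel gripper is mounted at the origin on the work surface; the furniture and walls round the work are solid. World frame = base frame: x ahead of the robot, y to its left, z up, the work surface at z = 0. Lengths are in m, angles in rad, forces in N, time in s.
With the tool pointing down it reaches from about 0.425 to 0.95 m from the base axis. Payload 3.5 kg.
Tool frame: the origin (TCP) lies between the finger pads; the fingertips stand 19 mm ahead of it and the grasp point (between the pads) is the TCP (ctrl.nose_length is the distance from the TCP to the fingertips, in m); z points along the fingers, y is the line along which they close (so a half turn about z gives the same grasp; the last joint's range is limited). The gripper opens to 85 mm and grips with 20 to 120 N. Pads are 22 mm wide; open, the fingers measure 114 mm over their backs; the gripper's body (76 mm by 85 mm) begins 54 mm behind the grasp point. The pads swing forward as they close: fully open they stand 13 mm farther back than shut.
Start: joints at [0.979, 0.286, 1.577, -0, 1.279, -0.15], TCP at [0.289, 0.61, 0.25] pointing down, gripper open.
Joint ranges: [-2.77, 2.77], [-0.9, 2.22], [0.21, 2.48], [-1.53, 4.67], [0.24, 2.81], [-2.84, 2.84]. Speed limits (rad/s): [2.79, 2.79, 3.14, 3.14, 3.14, 3.14].

## Interface

Orientations are given as a unit quaternion [x, y, z, w].
In Python, from plant import ctrl gives the robot as it stands.
- The arm moves only by the tool apply_moves, never from a script. Its argument "series" is a list of rows, each a list of 6 numbers: the shift along the world's x, y, z scaled (see below), then the turn, a rotation vector about the world's x, y, z scaled (see below). A call has 1 to 20 rows; each row is the pose to reach, as a shift and turn from the pose commanded when the call began; what a row does not reach only later rows make up. The controller multiplies each number of a shift by 0.8 m and each number of a turn by 45 degrees. A row lasts 1/8 s, in which the tool goes at most 62.5 mm and 10.7 degrees, less where a joint would pass 70% of its speed; a pose out of reach is approached as far as the arm can. A call with a number of a shift or a turn outside -1 to 1 is refused whole. A call with a gripper value outside its range is refused whole. "jaw" is the opening, from 0 (shut) to 1 (fully open), set as the call begins (left out, the last holds). The fingers move at their own pace and stop on an object; "squeeze" is the grip in N (left out, the last holds). Time passes only in rows, so rows that repeat a pose let the fingers close. It gives the time, the measured TCP pose, the force, the opening and the grip force at its end, in the units of the state.
- ctrl.get_state(): the state, without advancing time (a new reading comes with each control period).
- ctrl.read_camera(name): name is "scene" or "side" or "wrist"; returns the picture (384x512x3 uint8, red, green, blue); there is no depth.
- ctrl.get_calibration(name): a dict with "fx", "fy", "cx", "cy" (pixels), "xyz" and "orientation" of the camera in the world; the wrist camera has in their place "hand_eye" (4x4, takes a point from camera to tool coordinates, whose origin is the TCP and whose axes are the flange's). Camera axes: x right, y up, looking along -z (the intrinsics and any distortion apply to the point x, -y, -z); pixel columns grow to the right and rows downward; lengths in m; the calibration is good to about 2 mm. A picture is of the moment at which its call begins: read the wrist's pose just before it. get_calibration takes no time and is no camera call.
- ctrl.sign_off(): hands the job in; it is judged then, once.
Trained networks look in the newest picture that a camera, given by its name, has taken for a name from the list of things; names that differ only in an ending like _2 or _b are one class to them, and where a whole thing is asked for, a point or a joint stands for the part that bears it (a point fixed in the world has none). Each returns a list of dicts, best first, with "p" (0 to 1); they miss things now and then, are a little off and sometimes report something else, mostly with a low value. They report only what shows in the picture. A call takes as long as a camera call. They do not tell look-alikes from the thing itself.
- ctrl.boxes_of(thing, camera): "xy" ([column, row] as shares, 0 to 1, of the picture: columns of its width, rows of its height, amid what is visible of it).
- ctrl.silhouettes(thing, camera): "pixels" (384x512 bool, what is visible of it) and "xy" ([column, row] as shares, 0 to 1, of the picture: columns of its width, rows of its height, amid what is visible of it).
The state is a dict: "time": time; "qpos": joint angles; "dq": joint speeds; "joint_efforts": joint torques, N m; "eef_pos": TCP position; "tcp_rot": TCP orientation; "contact_force": force on the tool from outside, world axes, zero at the start; "wrist_torque": the same for the moment, N m; "opening": opening from 0.0 (shut) to 1.0 (fully open); "finger_force": force on a finger pad.
Only numpy, scipy, OpenCV 4.12 (cv2) and the standard library are available. Lean on these libraries where they do the work, as an engineer would, in place of code of your own. Each camera call takes 0.05 s, during which the arm holds its last target. There are 200 camera calls.

## Working session

There is one attempt and no reset: what is moved stays moved. The work goes in short steps, Python scripts to look and compute and a tool call to move; the robot and the scene stay as the last step left them, time stands still between calls to the robot, and variables do not carry over. Pictures are saved under pics/ and viewed, at most 11 in all, crops included, and the job is handed in when it is done.

Besides the shell and the picture viewer there is one more tool, called after "Call:" as a command line: name --pt "numbers of a row" for each row, then --argument value for the rest. apply_moves: Moves the arm, as the interface text tells. Shifts and turns lie within -1 to 1; 1 stands for 0.8 m of shift or 45 degrees of turn. Its arguments: {"type":"object","properties":{"series":{"type":"array"},"jaw":{"type":"number"},"squeeze":{"type":"number"}},"required":["series"]}

```bash
ls; mkdir -p pics; cat > h.py <<'E'
import numpy as np, cv2
from plant import ctrl
from scipy.spatial.transform import Rotation as R
def cam(n, st=None):
    c=ctrl.get_calibration(n)
    if 'hand_eye' in c:
        T=np.eye(4);T[:3,:3]=R.from_quat(st['tcp_rot']).as_matrix();T[:3,3]=st['eef_pos']
        M=T@np.array(c['hand_eye'])
    else:
        M=np.eye(4);M[:3,:3]=R.from_quat(c['orientation']).as_matrix();M[:3,3]=c['xyz']
    return c,M
def onz(px,z,n,st=None):
    c,M=cam(n,st); d=M[:3,:3]@np.array([(px[0]-c['cx'])/c['fx'],-(px[1]-c['cy'])/c['fy'],-1])
    return M[:3,3]+d*(z-M[2,3])/d[2]
def proj(p,n,st=None):
    c,M=cam(n,st); q=M[:3,:3].T@(np.array(p)-M[:3,3]); return np.array([c['cx']+c['fx']*q[0]/-q[2],c['cy']-c['fy']*q[1]/-q[2]])
E
python3 - <<'E'
from h import *
print(ctrl.get_state())
zs=dict(lid_fin=.09,lug=.087,bar_grip=.094,bar_hinge=.094,reel_mid=.02,tape=.012,small_tank=.045,beaker=.044)
ims=[]
for n in ['scene','side']:
    print(n,{k:(np.round(v,3).tolist() if hasattr(v,'__len__') else v) for k,v in ctrl.get_calibration(n).items()})
    im=ctrl.read_camera(n)[:,:,::-1].copy()
    cv2.imwrite(f'pics/{n}0.png',im)
    for k,z in zs.items():
        for b in ctrl.boxes_of(k,n)[:4]:
            px=np.array(b['xy'])*[512,384]; print(n,k,round(b['p'],2),px.round(1),onz(px,z,n).round(3))
E
```

```text
pics
{'time': 0.0, 'qpos': array([ 9.78981362e-01,  2.87176126e-01,  1.57813956e+00, -1.22839373e-05,
        1.27855739e+00, -1.49989947e-01]), 'dq': array([-0.00086669, -0.00084804,  0.00175293, -0.00097755,  0.00029925,
       -0.00019622]), 'joint_efforts': array([ 1.98046888e-03, -4.05967534e+01, -2.92634833e+01, -2.56786456e-05,
        5.81140484e-03, -1.06807909e-05]), 'eef_pos': array([0.28826106, 0.60970251, 0.2489604 ]), 'tcp_rot': array([ 2.19118171e-01,  9.75697662e-01, -1.06480483e-03, -4.07795944e-04]), 'contact_force': array([-0.24661435, -0.96948041,  0.01867822]), 'wrist_torque': array([ 0.00414211, -0.02333397, -0.0024087 ]), 'finger_force': 0.0, 'opening': 0.9986880985419256}
scene {'fx': 413.9677375498758, 'fy': 413.9677375498758, 'cx': 245.9589767815223, 'cy': 190.45556467186924, 'xyz': [-0.363, -0.418, 0.871], 'orientation': [0.373, -0.23, -0.487, 0.756]}
scene lid_fin 0.83 [262.7 182.8] [ 0.592 -0.02   0.09 ]
scene lug 0.74 [264.5 184.1] [ 0.591 -0.027  0.087]
scene bar_grip 0.63 [234.3 182.2] [0.554 0.06  0.094]
scene bar_hinge 0.94 [239.5 193.1] [0.511 0.021
[... 300 characters left out ...]
ker 0.85 [120.  212.6] [0.334 0.343 0.044]
side {'fx': 424.830855220908, 'fy': 424.830855220908, 'cx': 264.28617538503306, 'cy': 189.0221184607342, 'xyz': [1.183, 0.309, 1.15], 'orientation': [0.157, 0.241, 0.808, 0.515]}
side lid_fin 0.62 [248.2 205.8] [0.617 0.002 0.09 ]
side lid_fin 0.19 [274.  216.1] [0.617 0.084 0.09 ]
side lug 0.77 [242.6 207. ] [ 0.627 -0.012  0.087]
side bar_grip 0.54 [276.1 202.2] [0.574 0.072 0.094]
side bar_hinge 0.58 [273.6 219.4] [0.63  0.089 0.094]
side bar_hinge 0.25 [274.5 202.9] [0.578 0.068 0.094]
side reel_mid 0.68 [248.1 134.8] [ 0.321 -0.145  0.02 ]
side reel_mid 0.56 [232.8 156. ] [ 0.426 -0.151  0.02 ]
side beaker 0.77 [385.6 179.9] [0.322 0.341 0.044]
```

```bash
python3 - <<'E'
import cv2
for n,(x0,y0,x1,y1) in dict(scene=(160,110,360,300),side=(180,110,400,290)).items():
    im=cv2.imread(f'pics/{n}0.png')
    cv2.imwrite(f'pics/{n}0c.png',cv2.resize(im[y0:y1,x0:x1],None,fx=3,fy=3,interpolation=cv2.INTER_CUBIC))
E
```

```text
(no output)
```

View pics/scene0c.png

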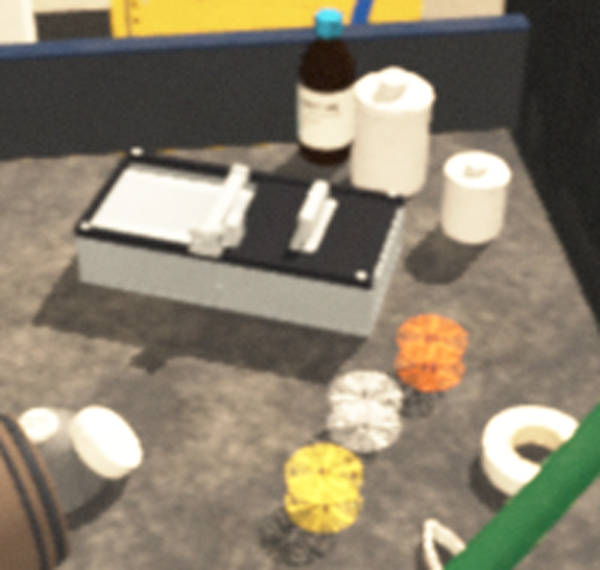

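View pics/side0c.png

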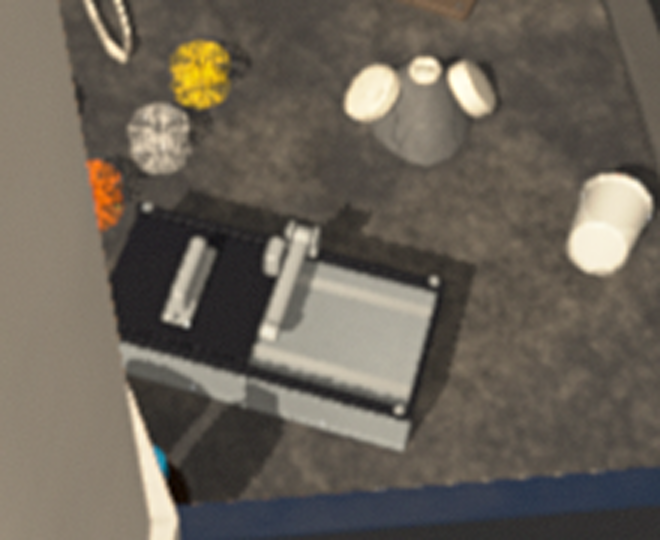

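The scene view shows the box with its lid shut, with the fin at about (265,182), the bar at about (234,182) hinged on the robot's side and the lug beside it. The silver reel is the middle one of three, at about (282,247). Orange and yellow are decoys. The side view agrees, with the silver reel at (233,156) and the rail screws visible.

```bash
python3 - <<'E'
from h import *
s=[onz(np.array(p)/3+[160,110],.076,'scene') for p in [(85,227),(361,275),(137,152),(398,197)]]
d=[onz(np.array(p)/3+[180,110],.076,'side') for p in [(433,281),(148,208),(398,410)]]
print(np.round(s,4));print(np.round(d,4))
for a in (s,d): v=a[0]-a[1]; print(np.hypot(*v[:2]),np.degrees(np.arctan2(-v[0],v[1])))
# free-end / hinge-end of bar, fin top ends
for n,o,L in [('scene',(160,110),[(205,240,.1,'hinge'),(240,172,.1,'end'),(302,245,.107,'fin-'),(322,187,.107,'fin+')]),('side',(180,110),[(302,235,.1,'hinge'),(270,332,.1,'end'),(200,240,.107,'fin-'),(178,318,.107,'fin+')])]:
    for x,y,z,k in L: print(n,k,onz(np.array([x,y])/3+o,z,n).round(4))
E
```

```text
[[ 0.5004  0.1966  0.076 ]
 [ 0.5434 -0.0985  0.076 ]
 [ 0.6463  0.2154  0.076 ]
 [ 0.6831 -0.0875  0.076 ]]
[[ 0.5077  0.1992  0.076 ]
 [ 0.5492 -0.0963  0.076 ]
 [ 0.6533  0.2189  0.076 ]]
0.29824807407662834 8.291642110039302
0.29837665332722946 7.997354435851879
scene hinge [0.5044 0.0555 0.1   ]
scene end [0.6266 0.0746 0.1   ]
scene fin- [ 0.5281 -0.0407  0.107 ]
scene fin+ [ 0.6272 -0.0211  0.107 ]
side hinge [0.5276 0.0656 0.1   ]
side end [0.6408 0.0823 0.1   ]
side fin- [ 0.5798 -0.0209  0.107 ]
side fin+ [ 0.6674 -0.0008  0.107 ]
```

Call:
apply_moves --pt "0.17 -0.36 0.125 0 0 0.37" --pt "0.3375 -0.725 0.125 0 0 0.74" --pt "0.3375 -0.725 0.125 0 0 0.74" --pt "0.3375 -0.725 0.125 0 0 0.74" --pt "0.3375 -0.725 0.125 0 0 0.74" --pt "0.3375 -0.725 0.125 0 0 0.74" --pt "0.3375 -0.725 0.125 0 0 0.74" --pt "0.3375 -0.725 0.125 0 0 0.74" --pt "0.3375 -0.725 0.125 0 0 0.74" --pt "0.3375 -0.725 0.125 0 0 0.74" --pt "0.3375 -0.725 0.125 0 0 0.74" --pt "0.3375 -0.725 0.125 0 0 0.74" --pt "0.3375 -0.725 0.125 0 0 0.74" --pt "0.3375 -0.725 0.125 0 0 0.74" --pt "0.3375 -0.725 0.125 0 0 0.74"

```text
time: 2.78
eef_pos: [0.5582, 0.0313, 0.3503]
tcp_rot: [-0.07, 0.998, 0.0, -0.0]
contact_force: [0.1, -0.3, -0.1]
opening: 1.004
finger_force: 0.0
```

```bash
python3 - <<'E'
from h import *
st=ctrl.get_state(); print(st['time'],st['eef_pos'],st['tcp_rot'],st['qpos'])
print(np.round(ctrl.get_calibration('wrist')['hand_eye'],3))
im=ctrl.read_camera('wrist')[:,:,::-1].copy(); cv2.imwrite('pics/w1.png',im)
zs=dict(lid_fin=.1,lug=.095,bar_grip=.1,bar_hinge=.1,reel_mid=.025)
for k,z in zs.items():
    for b in ctrl.silhouettes(k,'wrist')[:4]:
        px=np.array(b['xy'])*[512,384]; r=cv2.minAreaRect(np.argwhere(b['pixels'])[:,::-1].astype(np.float32))
        print(k,round(b['p'],2),px.round(1),onz(px,z,'wrist',st).round(4),np.round(cv2.boxPoints(r)).tolist())
cv2.imwrite('pics/w1c.png',cv2.resize(im,(800,600),interpolation=cv2.INTER_CUBIC))
E
```

```text
2.775 [0.55818971 0.03127613 0.3502649 ] [-7.04750492e-02  9.97513539e-01  6.24782840e-05 -4.97907049e-05] [-1.25544633e-01 -3.09610165e-02  1.74572296e+00  1.04237845e-04
  1.42695273e+00 -1.83742295e+00]
[[-0.     0.955  0.296  0.077]
 [ 1.    -0.     0.001 -0.   ]
 [ 0.001  0.296 -0.955 -0.124]
 [ 0.     0.     0.     1.   ]]
lid_fin 0.67 [214.9 186. ] [ 0.5952 -0.0187  0.1   ] [[153.0, 141.0], [276.0, 141.0], [276.0, 234.0], [153.0, 234.0]]
lug 0.74 [215.2 183.8] [ 0.5937 -0.0191  0.095 ] [[152.0, 233.0], [154.0, 139.0], [276.0, 142.0], [274.0, 235.0]]
bar_grip 0.91 [283.7 179.9] [0.5751 0.0663 0.1   ] [[277.0, 230.0], [281.0, 130.0], [296.0, 131.0], [292.0, 230.0]]
bar_hinge 0.77 [275.3 183.3] [0.5809 0.0565 0.1   ] [[148.0, 243.0], [149.0, 127.0], [402.0, 129.0], [401.0, 245.0]]
bar_hinge 0.17 [134.5  28. ] [ 0.4288 -0.1236  0.1   ] [[97.0, 26.0], [129.0, -6.0], [174.0, 38.0], [142.0, 70.0]]
reel_mid 0.95 [105.6 106.4] [ 0.5235 -0.1906  0.025 ] [[78.0, 127.0], [85.0, 82.0], [142.0, 91.0], [135.0, 136.0]]
reel_mid 0.6 [134.3  30.7] [ 0.4212 -0.1527  0.025 ] [[95.0, 27.0], [127.0, -7.0], [176.0, 38.0], [143.0, 73.0]]
```

View pics/w1c.png

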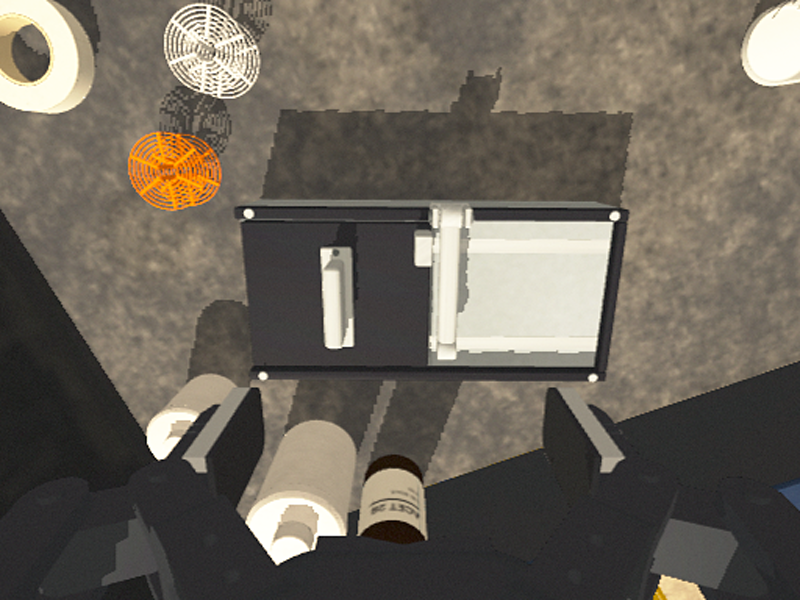

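The wrist view (800-px picture) shows the four rail screws at (249,213), (615,215), (263,376) and (593,377). The bar runs from (450,215) to (447,355), the fin top is around (332,300), the lug is at (423,247), and the silver reel is at (211,50).

```bash
python3 - <<'E'
from h import *
st=ctrl.get_state()
f=lambda p,z:onz(np.array(p)*.64,z,'wrist',st)[:2]
S=np.array([f(p,.076) for p in [(249,213),(615,215),(263,376),(593,377)]])
print(S.round(4), S.mean(0).round(4))
v=(S[1]-S[0])+(S[3]-S[2]); u=(S[2]-S[0])+(S[3]-S[1]); print('yaw',np.degrees(np.arctan2(-v[0],v[1])),np.degrees(np.arctan2(u[1],u[0])))
print(np.linalg.norm(S[1]-S[0]),np.linalg.norm(S[2]-S[0]))
for nm,p,z in [('bar hinge',(450,215),.1),('bar end',(447,355),.1),('fin near',(332,256),.107),('fin far',(332,345),.107)]: print(nm,f(p,z).round(4))
# box frame fit, a few candidate frames
a=np.radians(8); c=S.mean(0); ex=np.array([np.cos(a),np.sin(a)]); ey=np.array([-ex[1],ex[0]])
for nm,p,z in [('h',(450,215),.1),('e',(447,355),.1),('fn',(332,256),.107),('ff',(332,345),.107),('lug',(423,247),.102)]:
    q=f(p,z)-(c-.08*ey); print(nm,(q@ex).round(4),(q@ey).round(4))
E
```

```text
[[ 0.5467 -0.0993]
 [ 0.5064  0.199 ]
 [ 0.6927 -0.08  ]
 [ 0.6517  0.2185]] [0.5994 0.0595]
yaw 7.760367332073879 7.589730007729433
0.30099125504654867 0.14732456312368233
bar hinge [0.5227 0.0619]
bar end [0.6388 0.0791]
fin near [ 0.566  -0.0246]
fin far [ 0.6403 -0.0174]
h -0.0756 0.093
e 0.0418 0.0939
fn -0.0448 0.0014
ff 0.0298 -0.0019
lug -0.0509 0.0723
```

Call:
apply_moves --pt "0.05 0.035 -0.03 0 0 0" --pt "0.0826 0.0565 -0.1 0 0 0" --pt "0.0826 0.0565 -0.17 0 0 0" --pt "0.0826 0.0565 -0.23 0 0 0" --pt "0.0826 0.0565 -0.28 0 0 0" --pt "0.0826 0.0565 -0.3154 0 0 0" --pt "0.0826 0.0565 -0.3154 0 0 0" --pt "0.0826 0.0565 -0.3154 0 0 0" --jaw 0.5

```text
time: 4.08
eef_pos: [0.6257, 0.0753, 0.0995]
tcp_rot: [-0.07, 0.998, -0.0, 0.001]
contact_force: [0.4, 0.5, 0.9]
opening: 0.497
finger_force: 0.0
```

```bash
python3 - <<'E'
from h import *
st=ctrl.get_state(); print(st['eef_pos'],st['contact_force'])
im=ctrl.read_camera('wrist')[:,:,::-1].copy(); im2=ctrl.read_camera('side')[:,:,::-1]
cv2.imwrite('pics/w2.png',np.hstack([cv2.resize(im,(400,300)),cv2.resize(im2[130:270,190:377],(400,300))]))
E
```

```text
[0.62565497 0.07532484 0.09945062] [0.36531716 0.49478805 0.90096484]
```

View pics/w2.png

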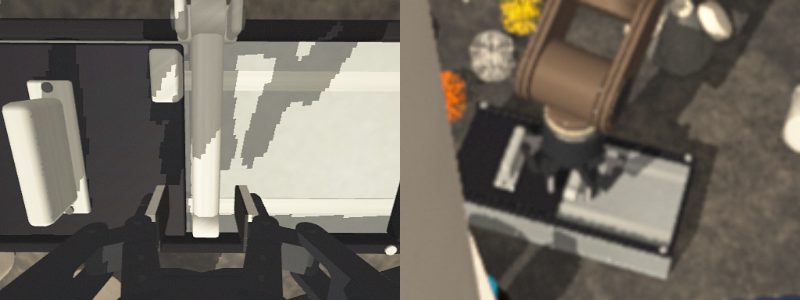

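Call:
apply_moves --pt "0 0 0 0 0 0" --pt "0 0 0 0 0 0" --pt "0 0 0 0 0 0" --pt "0 0 0 0 0 0" --jaw 0 --squeeze 25

```text
time: 4.68
eef_pos: [0.6252, 0.0776, 0.0998]
tcp_rot: [-0.069, 0.998, 0.002, 0.001]
contact_force: [-0.5, 6.4, 3.2]
opening: 0.178
finger_force: 31.6
```

```bash
python3 - <<'E'
from h import *
st=ctrl.get_state(); print(st['eef_pos'],st['opening'],st['finger_force'],st['contact_force'])
for t in np.r_[.15:1.8:.15,1.88,1.95]:
    c,s=np.cos(t),np.sin(t); dx=c*.1014-s*.0055-.1014; dz=s*.1014+c*.0055-.0055
    print([round(v/.8,3) for v in (.9907*dx,.1357*dx,dz)])
E
```

```text
[0.62520615 0.07759042 0.09976549] 0.17836175962418008 31.566429398953915 [-0.53036609  6.44181705  3.2374295 ]
[np.float64(-0.002), np.float64(-0.0), np.float64(0.019)]
[np.float64(-0.008), np.float64(-0.001), np.float64(0.037)]
[np.float64(-0.015), np.float64(-0.002), np.float64(0.054)]
[np.float64(-0.026), np.float64(-0.004), np.float64(0.07)]
[np.float64(-0.038), np.float64(-0.005), np.float64(0.085)]
[np.float64(-0.053), np.float64(-0.007), np.float64(0.097)]
[np.float64(-0.069), np.float64(-0.009), np.float64(0.106)]
[np.float64(-0.086), np.float64(-0.012), np.float64(0.114)]
[np.float64(-0.105), np.float64(-0.014), np.float64(0.118)]
[np.float64(-0.123), np.float64(-0.017), np.float64(0.12)]
[np.float64(-0.142), np.float64(-0.019), np.float64(0.119)]
[np.float64(-0.161), np.float64(-0.022), np.float64(0.115)]
[np.float64(-0.17), np.float64(-0.023), np.float64(0.112)]
[np.float64(-0.178), np.float64(-0.024), np.float64(0.108)]
```

Call:
apply_moves --pt "-0.002 0.002 0.019 0 0 0" --pt "-0.008 0.002 0.037 0 0 0" --pt "-0.015 0.001 0.054 0 0 0" --pt "-0.026 -0.001 0.07 0 0 0" --pt "-0.038 -0.002 0.085 0 0 0" --pt "-0.053 -0.004 0.097 0 0 0" --pt "-0.069 -0.006 0.106 0 0 0" --pt "-0.086 -0.009 0.114 0 0 0" --pt "-0.105 -0.011 0.118 0 0 0" --pt "-0.123 -0.014 0.12 0 0 0" --pt "-0.142 -0.016 0.119 0 0 0" --pt "-0.161 -0.019 0.115 0 0 0" --pt "-0.17 -0.02 0.112 0 0 0" --pt "-0.176 -0.021 0.109 0 0 0" --pt "-0.176 -0.021 0.109 0 0 0"

```text
time: 6.55
eef_pos: [0.4844, 0.0586, 0.189]
tcp_rot: [-0.07, 0.998, -0.0, 0.002]
contact_force: [-0.6, 2.4, 11.1]
opening: 0.182
finger_force: 44.4
```

```bash
python3 - <<'E'
from h import *
st=ctrl.get_state(); print(st['eef_pos'],st['opening'],st['finger_force'],st['contact_force'])
im=ctrl.read_camera('wrist')[:,:,::-1].copy(); im2=ctrl.read_camera('scene')[:,:,::-1]
cv2.imwrite('pics/w3.png',np.hstack([cv2.resize(im,(400,300)),cv2.resize(im2[90:290,170:437],(400,300))]))
E
```

```text
[0.48436386 0.05856876 0.18895129] 0.18182822526892747 44.43975247442722 [-0.55118235  2.42738691 11.07001537]
```

View pics/w3.png

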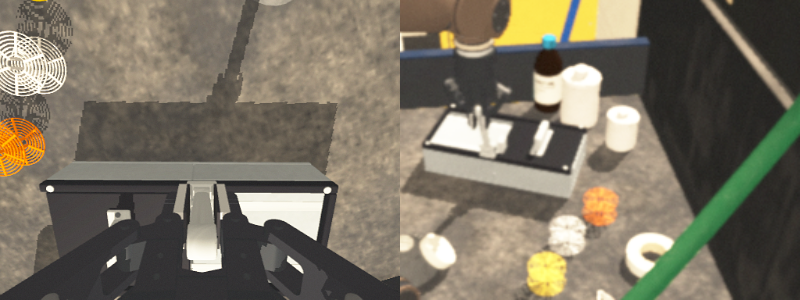

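Call:
apply_moves --pt "0 0 0 0 0 0" --pt "0 0 0 0 0 0" --pt "0 0 0.04 0 0 0" --pt "0 0 0.09 0 0 0" --pt "0.05 -0.03 0.09 0 0 0" --pt "0.11 -0.07 0.09 0 0 0" --pt "0.157 -0.0983 0.06 0 0 0" --pt "0.157 -0.0983 0.0 0 0 0" --pt "0.157 -0.0983 -0.06 0 0 0" --pt "0.157 -0.0983 -0.1 0 0 0" --pt "0.157 -0.0983 -0.1138 0 0 0" --pt "0.157 -0.0983 -0.1138 0 0 0" --pt "0.157 -0.0983 -0.1138 0 0 0" --jaw 0.6

```text
time: 8.28
eef_pos: [0.6106, -0.0203, 0.0961]
tcp_rot: [-0.07, 0.998, -0.0, 0.001]
contact_force: [0.7, 0.0, 0.4]
opening: 0.601
finger_force: 0.0
```

```bash
python3 - <<'E'
from h import *
st=ctrl.get_state(); print(st['eef_pos'],st['opening'],st['finger_force'],st['contact_force'])
im=ctrl.read_camera('wrist')[:,:,::-1].copy(); im2=ctrl.read_camera('scene')[:,:,::-1]
cv2.imwrite('pics/w4.png',np.hstack([cv2.resize(im,(400,300)),cv2.resize(im2[90:290,170:437],(400,300))]))
E
```

```text
[ 0.61055797 -0.02026758  0.09609501] 0.6009948044008124 0.0 [0.69441257 0.03377271 0.36209927]
```

View pics/w4.png

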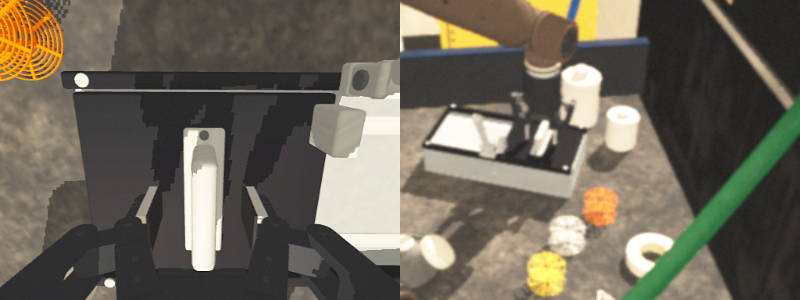

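Call:
apply_moves --pt "0 0 0 0 0 0" --pt "0 0 0 0 0 0" --pt "0 0 0 0 0 0" --pt "0 0 0 0 0 0" --pt "-0.003 0.02 0 0 0 0" --pt "-0.007 0.05 0 0 0 0" --pt "-0.011 0.08 0 0 0 0" --pt "-0.015 0.11 0 0 0 0" --pt "-0.019 0.14 0 0 0 0" --pt "-0.023 0.17 0 0 0 0" --pt "-0.0258 0.188 0 0 0 0" --pt "-0.0258 0.188 0 0 0 0" --pt "-0.0258 0.188 0 0 0 0" --jaw 0

```text
time: 10.0
eef_pos: [0.5898, 0.1296, 0.0954]
tcp_rot: [-0.07, 0.998, -0.001, 0.001]
contact_force: [0.1, -5.1, 5.9]
opening: 0.161
finger_force: 29.8
```

Call:
apply_moves --pt "0 0 0 0 0 0" --pt "0 0 0 0 0 0" --pt "0 0 0.05 0 0 0" --pt "0 0 0.12 0 0 0" --pt "0 0 0.19 0 0 0" --pt "-0.02 -0.05 0.231 0 0 0" --pt "-0.05 -0.11 0.231 0 0 0" --pt "-0.09 -0.17 0.231 0 0 0" --pt "-0.13 -0.24 0.231 0 0 0" --pt "-0.17 -0.31 0.2 0 0 0" --pt "-0.2078 -0.352 0.15 0 0 0" --pt "-0.2078 -0.352 0.131 0 0 0" --pt "-0.2078 -0.352 0.131 0 0 0" --pt "-0.2078 -0.352 0.131 0 0 0" --jaw 1

```text
time: 11.75
eef_pos: [0.4232, -0.1509, 0.1996]
tcp_rot: [-0.07, 0.998, -0.0, 0.0]
contact_force: [-0.1, 0.3, -0.1]
opening: 1.0
finger_force: 0.0
```

```bash
python3 - <<'E'
from h import *
st=ctrl.get_state(); print(st['eef_pos'],st['opening'],st['qpos'])
im=ctrl.read_camera('wrist')[:,:,::-1].copy()
for b in ctrl.silhouettes('reel_mid','wrist')[:4]:
    m=b['pixels'];ys,xs=np.nonzero(m); col=im[m].mean(0)
    # top disc: fit circle by projecting model disc at z=.04
    from scipy.optimize import minimize
    def model(p):
        a=np.linspace(0,2*np.pi,40); M=np.zeros((384,512),np.uint8); P=[]
        for z in (.0,.04): P+=[proj([p[0]+.033*np.cos(t),p[1]+.033*np.sin(t),z],'wrist',st) for t in a]
        h=cv2.convexHull(np.float32(P)); cv2.fillPoly(M,[np.round(h*16).astype(np.int32)],1,shift=4); return M.astype(bool)
    hull=np.zeros((384,512),np.uint8); cv2.fillPoly(hull,[cv2.convexHull(np.argwhere(m)[:,::-1].astype(np.int32))],1); hull=hull.astype(bool)
    p0=onz([xs.mean(),ys.mean()],.025,'wrist',st)[:2]
    r=minimize(lambda p:1-(model(p)&hull).sum()/(model(p)|hull).sum(),p0,method='Nelder-Mead',options=dict(initial_simplex=[p0,p0+[.01,0],p0+[0,.01]]))
    print(b['p'],col.round(),(np.array(b['xy'])*[512,384]).round(),p0.round(4),r.x.round(4),round(1-r.fun,3))
im2=ctrl.read_camera('scene')[:,:,::-1]
cv2.imwrite('pics/w5.png',np.hstack([cv2.resize(im,(400,300)),cv2.resize(im2[90:290,170:437],(400,300))]))
E
```

```text
[ 0.4232177  -0.15091688  0.19964594] 1.0001895915914687 [-5.69164412e-01 -1.80873103e-01  2.15979540e+00  2.79011198e-04
  1.16171674e+00 -2.28045511e+00]Traceback (most recent call last):
  File "<stdin>", line 14, in <module>
    res = _minimize_neldermead(fun, x0, args, callback, bounds=bounds,
                               **options)
    fxcc = func(xcc)
    fx = function(np.copy(x), *(wrapper_args + args))
  File "<stdin>", line 14, in <lambda>
  File "<stdin>", line 10, in model
  File "h.py", line 16, in proj
    c,M=cam(n,st); q=M[:3,:3].T@(np.array(p)-M[:3,3]); return np.array([c['cx']+c['fx']*q[0]/-q[2],c['cy']-c['fy']*q[1]/-q[2]])
        ~~~^^^^^^
  File "h.py", line 5, in cam
    c=ctrl.get_calibration(n)
ValueError: time passes only in moves, steps and waits
```

```bash
sed -i 's/^def cam/import functools\n_cal=functools.cache(ctrl.get_calibration)\ndef cam/; s/c=ctrl.get_calibration(n)/c=_cal(n)/' h.py
python3 - <<'E'
from h import *
from scipy.optimize import minimize
st=ctrl.get_state(); print(st['time'],st['eef_pos'])
im=ctrl.read_camera('wrist')[:,:,::-1].copy()
S=ctrl.silhouettes('reel_mid','wrist')[:3]
im2=ctrl.read_camera('scene')[:,:,::-1]
cv2.imwrite('pics/w5.png',np.hstack([cv2.resize(im,(400,300)),cv2.resize(im2[90:290,170:437],(400,300))]))
def model(p):
    a=np.linspace(0,2*np.pi,40); M=np.zeros((384,512),np.uint8)
    P=[proj([p[0]+.033*np.cos(t),p[1]+.033*np.sin(t),z],'wrist',st) for z in (0,.04) for t in a]
    cv2.fillPoly(M,[np.round(cv2.convexHull(np.float32(P))*16).astype(np.int32)],1,shift=4); return M.astype(bool)
for b in S:
    m=b['pixels']; hull=np.zeros((384,512),np.uint8); cv2.fillPoly(hull,[cv2.convexHull(np.argwhere(m)[:,::-1].astype(np.int32))],1); hull=hull>0
    c=np.array(b['xy'])*[512,384]; p0=onz(c,.025,'wrist',st)[:2]
    f=lambda p:1-(model(p)&hull).sum()/(model(p)|hull).sum()
    r=minimize(f,p0,method='Nelder-Mead',options=dict(initial_simplex=[p0,p0+[.01,0],p0+[0,.01]],maxfev=60))
    print(b['p'],im[m].mean(0).round(),c.round(),p0.round(4),r.x.round(4),round(1-r.fun,3))
E
```

```text
11.85 [ 0.42360618 -0.15099333  0.20021636]
0.88 [ 16. 104. 199.] [215. 264.] [ 0.5275 -0.1847] [ 0.529  -0.1834] 0.859
0.7 [175. 199. 210.] [263. 179.] [ 0.4248 -0.1461] [ 0.4251 -0.1505] 0.863
0.59 [ 14. 185. 212.] [274.  61.] [ 0.3146 -0.1518] [ 0.3205 -0.152 ] 0.962
```

View pics/w5.png

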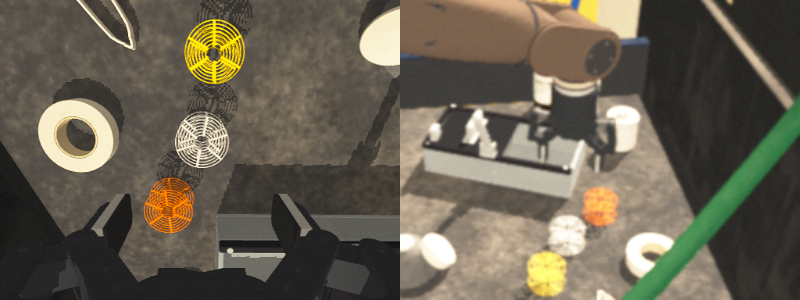

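The wrist view shows the silver reel at (201,139), with yellow above and orange below, and the tape well clear. The lid is open and the bar leans back in the scene view.

Call:
apply_moves --pt "0.001 0 -0.06 0 0 0" --pt "0.001 0 -0.12 0 0 0" --pt "0.001 0 -0.17 0 0 0" --pt "0.001 0 -0.2 0 0 0" --pt "0.001 0 -0.2177 0 0 0" --pt "0.001 0 -0.2177 0 0 0" --pt "0.001 0 -0.2177 0 0 0" --jaw 1

```text
time: 12.88
eef_pos: [0.4244, -0.1518, 0.026]
tcp_rot: [-0.07, 0.998, -0.001, 0.001]
contact_force: [0.8, -0.0, -0.3]
opening: 0.996
finger_force: 0.0
```

Call:
apply_moves --pt "0 0 0 0 0 0" --pt "0 0 0 0 0 0" --pt "0 0 0 0 0 0" --pt "0 0 0 0 0 0" --jaw 0 --squeeze 20

```text
time: 13.38
eef_pos: [0.4243, -0.1517, 0.0261]
tcp_rot: [-0.07, 0.998, -0.001, 0.001]
contact_force: [-2.1, 0.3, 7.1]
opening: 0.764
finger_force: 22.3
```

Call:
apply_moves --pt "0 0 0.04 0 0 0" --pt "0 0 0.1 0 0 0" --pt "0 0 0.16 0 0 0" --pt "0.04 0.025 0.1675 0 0 0" --pt "0.09 0.06 0.1675 0 0 0" --pt "0.14 0.09 0.1675 0 0 0" --pt "0.19 0.125 0.1675 0 0 0" --pt "0.225 0.15 0.1675 0 0 0" --pt "0.2338 0.155 0.1675 0 0 0" --pt "0.2338 0.155 0.1675 0 0 0"

```text
time: 14.62
eef_pos: [0.6099, -0.0273, 0.1582]
tcp_rot: [-0.07, 0.998, -0.0, -0.001]
contact_force: [0.0, 0.0, -1.1]
opening: 0.767
finger_force: 23.3
```

```bash
python3 - <<'E'
from h import *
st=ctrl.get_state(); print(st['eef_pos'],st['opening'],st['finger_force'])
im=ctrl.read_camera('wrist')[:,:,::-1].copy(); im2=ctrl.read_camera('side')[:,:,::-1]
cv2.imwrite('pics/w6.png',np.hstack([cv2.resize(im,(400,300)),cv2.resize(im2[130:270,190:377],(400,300))]))
E
```

```text
[ 0.60988764 -0.02727942  0.15824096] 0.7671586979464582 23.339079916477203
```

View pics/w6.png

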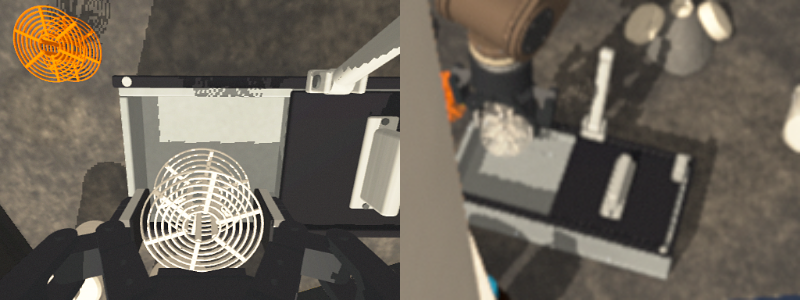

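Call:
apply_moves --pt "0.001 0 -0.04 0 0 0" --pt "0.001 0 -0.08 0 0 0" --pt "0.001 0 -0.11 0 0 0" --pt "0.001 0 -0.135 0 0 0" --pt "0.001 0 -0.148 0 0 0" --pt "0.001 0 -0.154 0 0 0" --pt "0.001 0 -0.154 0 0 0" --pt "0.001 0 -0.154 0 0 0"

```text
time: 15.72
eef_pos: [0.6119, -0.0274, 0.0366]
tcp_rot: [-0.07, 0.998, -0.0, 0.001]
contact_force: [0.9, 0.5, -0.7]
opening: 0.767
finger_force: 23.3
```

Call:
apply_moves --pt "0 0 0 0 0 0" --pt "0 0 0 0 0 0" --pt "0 0 0 0 0 0" --pt "0 0 0.02 0 0 0" --pt "0 0 0.06 0 0 0" --pt "0 0 0.12 0 0 0" --pt "0 0 0.19 0 0 0" --pt "0 0 0.23 0 0 0" --pt "0 0 0.23 0 0 0" --jaw 0.95

```text
time: 16.85
eef_pos: [0.6133, -0.0276, 0.2252]
tcp_rot: [-0.07, 0.998, -0.001, 0.005]
contact_force: [0.7, -0.4, -0.8]
opening: 0.951
finger_force: 0.0
```

```bash
python3 - <<'E'
from h import *
st=ctrl.get_state(); print(st['eef_pos'],st['opening'],st['finger_force'])
im=ctrl.read_camera('wrist')[:,:,::-1].copy()
for b in ctrl.silhouettes('reel_mid','wrist')[:3]: c=np.array(b['xy'])*[512,384]; print(b['p'],c,onz(c,.035,'wrist',st).round(4))
im2=ctrl.read_camera('side')[:,:,::-1]
cv2.imwrite('pics/w7.png',np.hstack([cv2.resize(im,(400,300)),cv2.resize(im2[130:270,190:377],(400,300))]))
E
```

```text
[ 0.613301   -0.02761216  0.22515911] 0.951294965098551 0.0
0.67 [255.6928 171.9168] [ 0.6127 -0.0308  0.035 ]
0.64 [109.2096  59.5968] [ 0.5243 -0.1824  0.035 ]
```

View pics/w7.png

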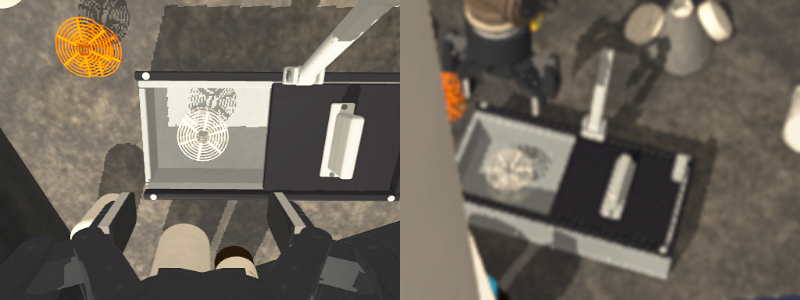

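Call:
apply_moves --pt "-0.008 0.05 0 0 0 0" --pt "-0.018 0.12 0 0 0 0" --pt "-0.0294 0.1965 0 0 0 0" --pt "-0.0294 0.1965 -0.03 0 0 0" --pt "-0.0294 0.1965 -0.09 0 0 0" --pt "-0.0294 0.1965 -0.14 0 0 0" --pt "-0.0294 0.1965 -0.161 0 0 0" --pt "-0.0294 0.1965 -0.161 0 0 0" --pt "-0.0294 0.1965 -0.161 0 0 0" --jaw 0.6

```text
time: 18.12
eef_pos: [0.5878, 0.1299, 0.0907]
tcp_rot: [-0.07, 0.998, 0.0, -0.0]
contact_force: [-0.2, -0.2, -0.3]
opening: 0.6
finger_force: 0.0
```

Call:
apply_moves --pt "0 0 0 0 0 0" --pt "0 0 0 0 0 0" --pt "0 0 0 0 0 0" --pt "0 0 0 0 0 0" --pt "0.003 -0.02 0 0 0 0" --pt "0.007 -0.05 0 0 0 0" --pt "0.011 -0.08 0 0 0 0" --pt "0.015 -0.11 0 0 0 0" --pt "0.019 -0.14 0 0 0 0" --pt "0.023 -0.17 0 0 0 0" --pt "0.026 -0.19 0 0 0 0" --pt "0.026 -0.19 0 0 0 0" --pt "0.026 -0.19 0 0 0 0" --jaw 0 --squeeze 25

```text
time: 19.75
eef_pos: [0.608, -0.0197, 0.0911]
tcp_rot: [-0.069, 0.998, 0.003, -0.001]
contact_force: [-3.0, 9.3, 5.4]
opening: 0.291
finger_force: 27.3
```

Call:
apply_moves --pt "0 0 0 0 0 0" --pt "0 0 0 0 0 0" --pt "0 0 0.05 0 0 0" --pt "0 0 0.12 0 0 0" --pt "0 0 0.19 0 0 0" --pt "-0.02 0.012 0.23 0 0 0" --pt "-0.08 0.05 0.23 0 0 0" --pt "-0.13 0.085 0.23 0 0 0" --pt "-0.1545 0.0979 0.23 0 0 0" --pt "-0.1545 0.0979 0.23 0 0 0" --jaw 0.6

```text
time: 21.0
eef_pos: [0.4841, 0.0565, 0.2748]
tcp_rot: [-0.07, 0.998, -0.0, 0.0]
contact_force: [-0.8, 0.5, -0.3]
opening: 0.597
finger_force: 0.0
```

```bash
python3 - <<'E'
from h import *
st=ctrl.get_state(); print(st['eef_pos'],st['opening'])
im=ctrl.read_camera('wrist')[:,:,::-1].copy(); 
for b in ctrl.silhouettes('lid_fin','wrist')[:2]+ctrl.silhouettes('bar_grip','wrist')[:2]: print(b['p'],np.array(b['xy'])*[512,384])
im2=ctrl.read_camera('side')[:,:,::-1]
cv2.imwrite('pics/w8.png',np.hstack([cv2.resize(im,(400,300)),cv2.resize(im2[130:270,190:377],(400,300))]))
print(proj([.484,.058,.185],'wrist',st))
E
```

```text
[0.48413537 0.05651389 0.27481207] 0.5973671449781339
0.72 [260.608  207.2832]
0.6 [181.9136 246.4128]
0.68 [258.816 206.208]
[260.17125951 206.68761735]
```

View pics/w8.png

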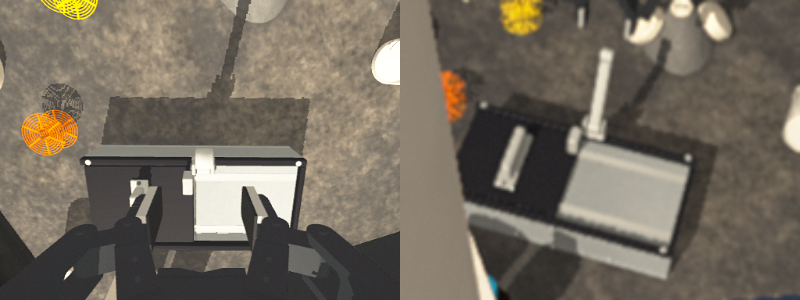

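Call:
apply_moves --pt "0 0.002 -0.05 0 0 0" --pt "0 0.002 -0.09 0 0 0" --pt "0 0.002 -0.111 0 0 0" --pt "0 0.002 -0.111 0 0 0" --pt "0 0.002 -0.111 0 0 0"

```text
time: 21.82
eef_pos: [0.486, 0.0576, 0.1874]
tcp_rot: [-0.069, 0.998, -0.0, 0.001]
contact_force: [-0.3, -0.9, 0.8]
opening: 0.605
finger_force: 0.0
```

Call:
apply_moves --pt "0 0 0 0 0 0" --pt "0 0 0 0 0 0" --pt "0 0 0 0 0 0" --pt "0 0 0 0 0 0" --jaw 0 --squeeze 25

```text
time: 22.32
eef_pos: [0.4853, 0.0586, 0.1872]
tcp_rot: [-0.07, 0.998, 0.001, 0.001]
contact_force: [-1.4, 5.4, 6.5]
opening: 0.187
finger_force: 28.2
```

```bash
python3 - <<'E'
from h import *
st=ctrl.get_state(); p=st['eef_pos']; print(p,st['opening'],st['finger_force'],st['contact_force'])
ex=np.array([.9907,.1357]); h=np.array([.5253,.0629]); X=(p[:2]-h)@ex; Z=p[2]-.094; print(X,Z,np.hypot(X,Z),np.arctan2(Z,X))
for t in np.r_[.15:2.0:.15,1.98,1.99]:
    c,s=np.cos(t),np.sin(t); dx=c*X+s*Z-X; dz=-s*X+c*Z-Z
    print(round(t,2),(np.array([.9907*dx,.1357*dx,dz])/.8).round(3))
E
```

```text
[0.48534796 0.05863427 0.18721339] 0.18717570169346676 28.24302427794464 [-1.42913943  5.39922256  6.50333107]
-0.04015935116055879 0.09321338736729162 0.10149635003349547 1.977596713493806
0.15 [0.018 0.002 0.006]
0.3 [0.036 0.005 0.01 ]
0.45 [0.055 0.008 0.01 ]
0.6 [0.074 0.01  0.008]
0.75 [0.092 0.013 0.003]
0.9 [ 0.109  0.015 -0.005]
1.05 [ 0.125  0.017 -0.015]
1.2 [ 0.139  0.019 -0.028]
1.35 [ 0.151  0.021 -0.042]
1.5 [ 0.161  0.022 -0.058]
1.65 [ 0.169  0.023 -0.076]
1.8 [ 0.173  0.024 -0.094]
1.95 [ 0.175  0.024 -0.113]
1.98 [ 0.175  0.024 -0.117]
1.99 [ 0.175  0.024 -0.118]
```

Call:
apply_moves --pt "0.018 0.003 0.006 0 0 0" --pt "0.036 0.006 0.01 0 0 0" --pt "0.055 0.009 0.01 0 0 0" --pt "0.074 0.011 0.008 0 0 0" --pt "0.092 0.014 0.003 0 0 0" --pt "0.109 0.016 -0.005 0 0 0" --pt "0.125 0.018 -0.015 0 0 0" --pt "0.139 0.02 -0.028 0 0 0" --pt "0.151 0.022 -0.042 0 0 0" --pt "0.161 0.023 -0.058 0 0 0" --pt "0.169 0.024 -0.076 0 0 0" --pt "0.173 0.025 -0.094 0 0 0" --pt "0.175 0.025 -0.107 0 0 0" --pt "0.175 0.025 -0.113 0 0 0" --pt "0.175 0.025 -0.113 0 0 0" --pt "0.175 0.025 -0.113 0 0 0"

```text
time: 24.32
eef_pos: [0.6293, 0.0783, 0.0966]
tcp_rot: [-0.069, 0.998, 0.0, 0.006]
contact_force: [8.3, 2.9, 1.9]
opening: 0.184
finger_force: 35.4
```

Call:
apply_moves --pt "0 0 0 0 0 0" --pt "0 0 0 0 0 0" --pt "0 0 0 0 0 0" --pt "0 0 0.04 0 0 0" --pt "0 0 0.1 0 0 0" --pt "0 0 0.17 0 0 0" --pt "-0.04 -0.03 0.24 0 0 0" --pt "-0.08 -0.06 0.3 0 0 0" --pt "-0.08 -0.06 0.3 0 0 0" --pt "-0.08 -0.06 0.3 0 0 0" --jaw 0.6

```text
time: 25.58
eef_pos: [0.5607, 0.0297, 0.3355]
tcp_rot: [-0.069, 0.998, -0.0, 0.0]
contact_force: [0.7, -0.0, 0.1]
opening: 0.601
finger_force: 0.0
```

```bash
python3 - <<'E'
from h import *
st=ctrl.get_state(); print(st['eef_pos'])
im=ctrl.read_camera('wrist')[:,:,::-1].copy(); im2=ctrl.read_camera('scene')[:,:,::-1]
s0=cv2.imread('pics/scene0.png'); C=lambda a:cv2.resize(a[140:220,185:305],(400,267),interpolation=cv2.INTER_CUBIC)
cv2.imwrite('pics/w9.png',np.vstack([np.hstack([C(s0),C(im2)]),np.hstack([cv2.resize(im,(400,300)),0*cv2.resize(im,(400,300))])]))
d=np.abs(s0[150:200,190:300].astype(int)-im2[150:200,190:300]).max(2); print((d>60).sum())
E
```

```text
[0.56065664 0.02968703 0.33548044]
0
```

View pics/w9.png

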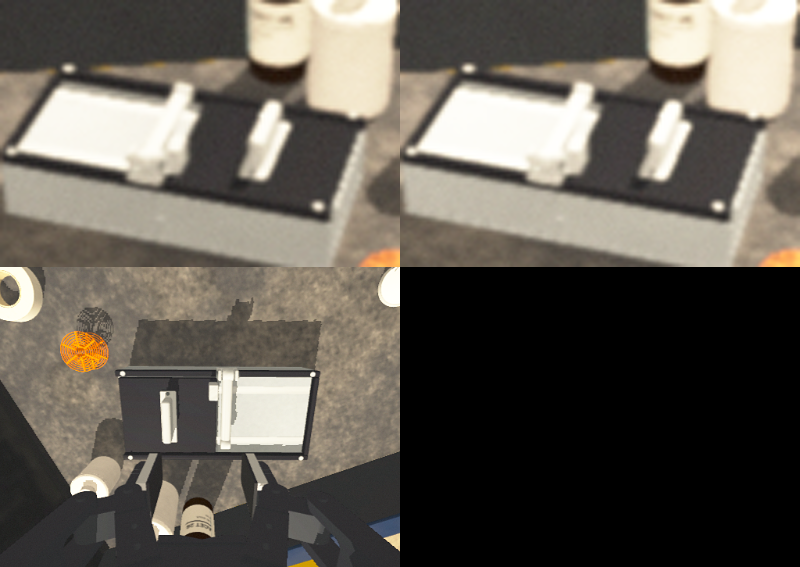

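The box area looks the same as at the start: lid shut, bar fully down. No pixel in that crop differs noticeably.

```bash
python3 -c "
from plant import ctrl
print(ctrl.sign_off())"
```

```text
the job is handed in; nothing more can be done
None
```

The job is handed in at about 26 s of the 72 s limit: the reel was standing flat in the compartment when last seen, and the final pictures show the lid shut and the drop bar down; sign-off returned no verdict.

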